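# Hang the assembly mallet back in its ring

## Task

The mallet was left with its head across the rim of the white paint tub. Lift it out and hang it upright in the empty orange ring of the tool rack: feel the handle down through the ring, keep hold of it and lower it gently, without forcing, until the underside of the head rests on the ring, head parallel to the rack's rail, and only then let go. Leave the hammer and the other things on the table where they are.

Things in the scene. Friction and masses are not known exactly. Their poses are not given: they have to be found in the camera images.
- mallet: Small wooden mallet, 0.16 to 0.26 kg. Head: beech block 114 long (own x) by 38 wide (own y) by 40 high (own z), blue band near each end; round handle straight down (own -z) from its middle. Origin: middle of the head's underside, on the handle axis. At the start upright, its head across the tub's rim (underside 135 above the table), handle hanging inside the tub.
- mallet_tip (a point): Foot of the mallet's handle, on its axis, 120 below the head's underside. The handle is stepped: a black collar, 29 diameter, for the first 45 below the head (its lower edge broken by only 0.8), and below that a thin wooden grip, 12 diameter, narrowing to 10 near the rounded foot.
- tub: White round plastic paint tub, open at the top, fixed to the table, 135 high, 96 across the rim, wall 4, 130 deep inside. Origin: centre of its underside.
- rack: Low tool rack fixed to the table; own z up, origin on the table under the nominal centre of the empty ring. Plywood foot 12 thick, own x -50 to 120, own y -205 to 65. Steel rail along own y at own x 85, 20 thick, top 142 above the table, on two posts. Two rings stand out from it to own -x: empty orange one, grey one (bore 28) at own y -140 with the hammer. Only the hammer's head stands higher (to 174).
- ring_mark (a point): Nominal centre of the empty orange ring's upper face, 150 straight above the rack's origin. Ring level: bore 32, outside 44, 16 thick. It sits on a clamp locked, in each start, up to 8 off this mark along the rack's own x and also own y; readings do not show it: feel (or see) it. A few N suffice; the clamp holds, but the mallet must never press rack or ring with over 20 N.
- hammer: Small hammer hanging in the grey ring of the rack, steel head 88 by 22 by 24 parallel to the rail, black handle 17 diameter, 115 long below the head. Origin: middle of the head's underside, 150 above the table. Leave it alone.
- tub_lid: White tub lid with dried green paint, disc 100 diameter, 8 thick, lying on the table beyond the tub. Origin: centre of its underside. Leave it alone.
- brush_a: Paint brush with brown handle lying on the table. Leave it alone.
- brush_b: Paint brush with blue handle lying on the table. Leave it alone.
- filler_knife: Filling knife with wooden handle lying on the table. Leave it alone.
- glue: White glue bottle with orange cap, 52 diameter, 140 high, standing on the table. Origin: centre of its underside. Leave it alone.
- drawer_a: Loose white ceramic drawer with a knob, 120 by 100 by 65 high, standing on the table. Origin: centre of its underside. Leave it alone.
Things that resemble listed ones, but are neither listed nor needed, are in the scene too. Of the things shaped like the mallet, the wooden one is meant.

How it is judged:
By the outcome, as a careful person would: the job done as asked, in the order asked, and still so for the second after the job is handed in, with the robot touching nothing.
It also fails if it takes over 69 s, if anything falls off the work surface, if the arm or the gripper's body presses on something with over 40 N, if the wrist force passes 120 N, or if a joint passes its speed limit or range.

## Robot

A 6-joint arm with a two-finger parallel gripper is mounted at the origin on the work surface. World frame = base frame: x ahead of the robot, y to its left, z up, the work surface at z = 0. Lengths are in mm, angles in rad, forces in N, time in s.
With the tool pointing down it reaches from about 300 to 775 mm from the base axis. Payload 14.6 kg.
Tool frame: the origin (TCP) lies on the front face of the gripper's body, between the roots of the fingers; the fingertips stand 97 mm ahead of it and the grasp point (between the pads) lies 78 mm ahead of it; z points along the fingers, y is the line along which they close (so a half turn about z gives the same grasp; the last joint's range is limited). The gripper opens to 94 mm and grips with 3 to 60 N. Pads are 16 mm wide; open, the fingers measure 119 mm over their backs; the gripper's body (75 mm by 177 mm) begins 78 mm behind the grasp point.
Start: joints at [-1.363, 0.3, 1.521, -0, 1.321, -0.067], TCP at [149.238, -529.356, 302.646] pointing down, gripper open.
Joint ranges: [-3.03, 3.03], [-0.79, 2.21], [0.23, 2.52], [-1.04, 4.18], [0, 3.07], [-2.55, 2.55]. Speed limits (rad/s): [2.22, 2.22, 2.57, 3.14, 3.14, 3.14].

## Interface

Orientations are given as [roll, pitch, yaw] about the fixed x, y, z axes, in that order (R = Rz(yaw) Ry(pitch) Rx(roll)).
In Python, from cell import * gives the robot as it stands.
- The arm moves only by the tool carry_out, never from a script. Its arguments are lists of equal length, an entry for each row: "slide": the shift along the world's x, y, z scaled (see below), a list of three; "dr": the turn, a rotation vector about the world's x, y, z scaled (see below), a list of three; "gripper": the opening in per cent of the stroke, from 0 (shut) to 100 (fully open). A call has 1 to 10 rows; each row is the pose to reach, as a shift and turn from the pose commanded when the call began, turning the shorter way round; what a row does not reach only later rows make up. The controller multiplies each number of a shift by 0.25 m and each number of a turn by 360 degrees. A row lasts 1/12 s, in which the tool goes at most 41.7 mm and 7.16 degrees, less where a joint would pass 70% of its speed; a pose out of reach is approached as far as the arm can. A call with a number of a shift or a turn outside -1 to 1 is refused whole. A call with a gripper value outside its range is refused whole. The fingers move at their own pace and stop on an object; "newtons" is the grip in N (left out, the last holds). Time passes only in rows, so rows that repeat a pose let the fingers close. It gives the time, the measured TCP pose, the force, the opening and the grip force at its end, in the units of the state.
- read_state(): the state, without advancing time (a new reading comes with each control period).
- camera(name): name is "scene" or "top"; returns the picture (420x560x3 uint8, red, green, blue); there is no depth.
- camera_model(name): a dict with "vfov" (degrees; the focal length in pixels is half the picture's height over the tangent of half this angle, whatever the lens; pixels are square), "cx", "cy" (the principal point, pixels), "R" (3x3) and "t" (3): a world point X has camera coordinates R X + t. Camera axes: x right, y down, z forward; pixel columns grow to the right and rows downward; lengths in mm; the calibration is good to about 2 mm. A picture is of the moment at which its call begins. camera_model takes no time and is no camera call.
- sign_off(): hands the job in; it is judged then, once.
The state is a dict: "clock": time; "joints": joint angles; "qd": joint speeds; "effort": joint torques, N m; "eef_pos": TCP position; "eef_rot": TCP orientation; "wrist_force": force on the tool from outside, world axes, zero at the start; "moment": the same for the moment, N m; "finger_gap": finger opening in mm; "finger_force": force on a finger pad.
Only numpy, scipy, OpenCV 4.12 (cv2) and the standard library are available. Lean on these libraries where they do the work, as an engineer would, in place of code of your own. Each camera call takes 0.05 s, during which the arm holds its last target. There are 200 camera calls.

## Working session

There is one attempt and no reset: what is moved stays moved. The work goes in short steps, Python scripts to look and compute and a tool call to move; the robot and the scene stay as the last step left them, time stands still between calls to the robot, and variables do not carry over. Pictures are saved under pics/ and viewed, at most 10 in all, crops included, and the job is handed in when it is done.

Besides the shell and the picture viewer there is one more tool, called by a JSON object that holds its "api" and its "payload", one argument or row to a line. carry_out: Moves the arm, as the interface text tells. Its arguments: {"type":"object","properties":{"slide":{"type":"array","items":{"type":"array","items":{"type":"number","minimum":-1,"maximum":1}}},"dr":{"type":"array","items":{"type":"array","items":{"type":"number","minimum":-1,"maximum":1}}},"gripper":{"type":"array","items":{"type":"number"}},"newtons":{"type":"number"}},"required":["slide","dr","gripper"]}

```bash
mkdir -p pics; python3 - <<'E'
from cell import *
import cv2
for n in("scene","top"):
    cv2.imwrite(f"pics/{n}0.png",cv2.resize(camera(n)[:,:,::-1],(784,588),interpolation=cv2.INTER_CUBIC)); m=camera_model(n); print(n,m)
s=read_state();print(s)
E
```

```text
scene {'vfov': 57.04467588643123, 'cx': 274.6059624526597, 'cy': 208.49143309779723, 'R': array([[ 0.52200225,  0.85290834,  0.00781129],
       [ 0.64907033, -0.39127319, -0.65239021],
       [-0.55337271,  0.34561924, -0.75784299]]), 't': array([-289.64936334, -247.21579671, 1500.78207709])}
top {'vfov': 46.805437834432645, 'cx': 279.20520276026446, 'cy': 209.50055612825304, 'R': array([[-0.02342748, -0.99971566, -0.00444323],
       [-0.99102569,  0.02380844, -0.13153417],
       [ 0.13160256,  0.00132184, -0.99130168]]), 't': array([  55.79058963,  541.73742786, 1539.3935791 ])}
{'clock': 0.1, 'joints': array([-1.36258659e+00,  3.00414917e-01,  1.52153182e+00,  1.17239393e-07,
        1.32068857e+00, -6.65915724e-02]), 'qd': array([-0.00086233, -0.00109719, -0.00148076,  0.00144637,  0.00160798,
        0.00168082]), 'effort': array([ 1.23060734e-03, -5.32645869e+01, -3.53283727e+01,  7.09470478e-02,
        2.34898611e-02, -5.98440670e-05]), 'eef_pos': array([ 149.21884477, -529.22838763,  302.13792867]), 'eef_rot': array([-3.14055231e+00, -6.94942910e-05,  2.74801245e-01]), 'wrist_force': array([-0.1660233 ,  0.91858258, -0.14495375]), 'moment': array([-0.00764418,  0.06180828,  0.00875113]), 'finger_force': 0.0, 'finger_gap': 93.94712822967094}
```

View pics/scene0.png

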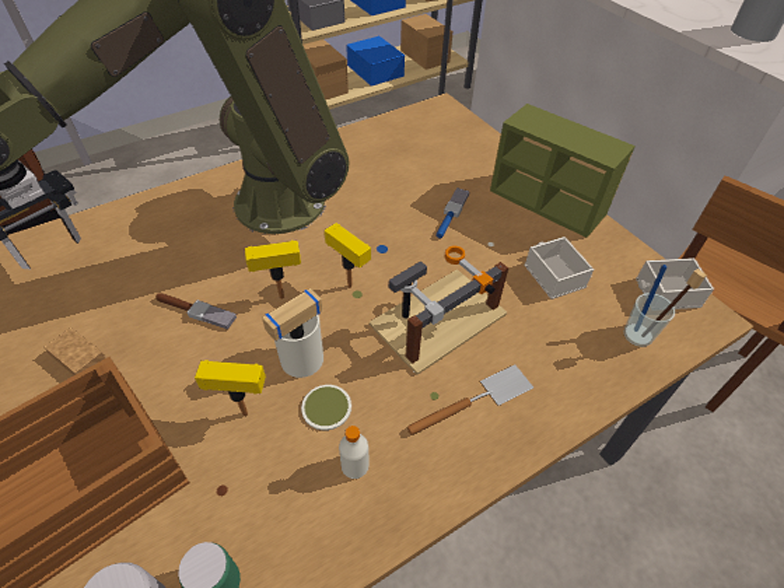

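View pics/top0.png

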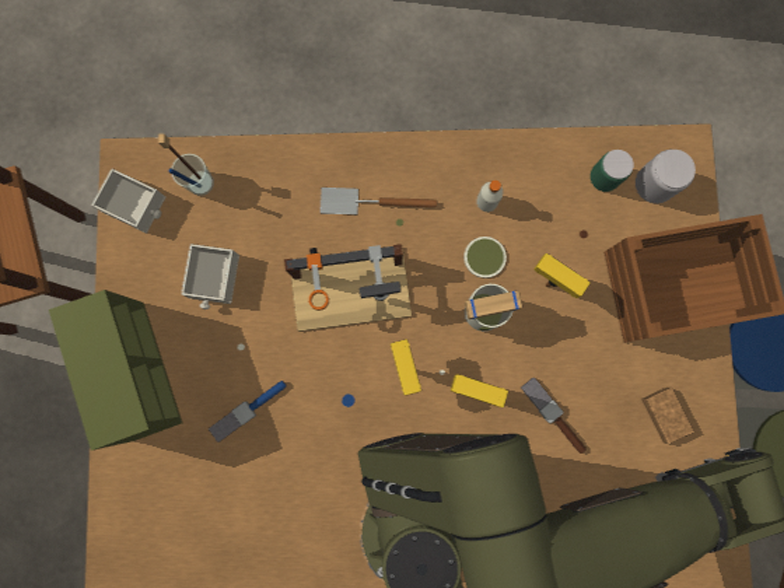

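The scene view shows the wooden mallet on the tub (~295,315), orange ring (455,255) and hammer (408,275), with three yellow decoy mallets. In the top view (1.4x scale) the mallet is at (494,304) and the ring at (319,300).

```bash
cat > h.py <<'E'
from cell import *
import cv2, numpy as np
from scipy.spatial.transform import Rotation as Rn
def ray(n,u,v,z):
    m=camera_model(n);R,t=np.array(m["R"]),np.array(m["t"]);f=210/np.tan(np.radians(m["vfov"]/2))
    c=-R.T@t; d=R.T@np.array([(u-m["cx"])/f,(v-m["cy"])/f,1.]); return c+d*(z-c[2])/d[2]
def proj(n,X):
    m=camera_model(n);f=210/np.tan(np.radians(m["vfov"]/2));p=np.array(m["R"])@X+m["t"]
    return p[0]/p[2]*f+m["cx"],p[1]/p[2]*f+m["cy"]
def mask(im,lo,hi,box):
    h=cv2.cvtColor(im,cv2.COLOR_RGB2HSV);k=cv2.inRange(h,lo,hi);o=np.zeros_like(k);x0,y0,x1,y1=box
    o[y0:y1,x0:x1]=k[y0:y1,x0:x1];return o
E
python3 - <<'E'
from h import *
T=camera("top");S=camera("scene")
# blue bands
for n,im,box in(("top",T,(325,200,380,235)),("scene",S,(180,200,235,245))):
    k=mask(im,(105,120,50),(125,255,255),box);N,l,st,c=cv2.connectedComponentsWithStats(k)
    for i in range(1,N):
        if st[i,4]>5:print(n,"blue",c[i],st[i],ray(n,*c[i],175))
for n,im,box in(("top",T,(210,195,245,225)),("scene",S,(310,170,340,193))):
    k=mask(im,(5,140,120),(18,255,255),box)
    cs,_=cv2.findContours(k,cv2.RETR_CCOMP,cv2.CHAIN_APPROX_NONE)
    for c in cs:
        if len(c)>12:
            e=cv2.fitEllipse(c);print(n,"ring",len(c),e,ray(n,*e[0],150),ray(n,*e[0],142))
k=mask(T,(0,0,0),(180,90,80),(205,172,290,200));
N,l,st,c=cv2.connectedComponentsWithStats(k);i=1+st[1:,4].argmax();print(st[i])
r=cv2.minAreaRect(np.argwhere(l==i)[:,::-1].astype(np.float32));b=cv2.boxPoints(r)
print("rail",r,[ray("top",*p,142).round(1) for p in b])
a=cv2.resize(T[160:250,195:305,::-1],None,fx=5,fy=5,interpolation=cv2.INTER_NEAREST)
d=cv2.resize(T[190:250,320:385,::-1],None,fx=5,fy=5,interpolation=cv2.INTER_NEAREST)
w=np.zeros((450,800,3),np.uint8);w[:,:550]=a;w[:300,555:800]=d[:,:245];cv2.imwrite("pics/crop.png",w)
E
```

```text
top blue [367.6        213.93333333] [366 208   4  13  15] [ 504.98304899 -217.76997098  175.        ]
top blue [337.71428571 219.57142857] [336 214   4  13  14] [ 490.36290455 -128.97891908  175.        ]
scene blue [223.6969697  214.06060606] [218 207  10  17  33] [ 501.39168483 -130.38436077  175.        ]
scene blue [195.84615385 231.30769231] [190 224  11  18  39] [ 516.51472597 -218.70738005  175.        ]
top ring 39 ((227.08901977539062, 213.57713317871094), (13.203775405883789, 14.12699031829834), 84.97201538085938) [519.16208536 199.75677224 150.        ] [520.17661482 200.6350528  142.        ]
top ring 30 ((227.12261962890625, 213.52001953125), (11.081347465515137, 11.583746910095215), 76.98267364501953) [519.33275569 199.65409    150.        ] [520.3482284  200.53180306 142.        ]
scene ring 46 ((324.34771728515625, 180.89108276367188), (12.045943260192871, 14.232196807861328), 71.4571304321289) [521.06064689 195.34901983 150.        ] [515.06223709 200.79348686 142.        ]
scene ring 27 ((324.32257080078125, 180.4169921875), (7.939530849456787, 8.506279945373535), 150.45654296875) [519.3908785  196.48034553 150.        ] [513.37634227 201.93573878 142.        ]
[229 179  35  11 238]
rail ((245.91354370117188, 183.8373565673828), (6.984315395355225, 33.84375), 82.56858825683594) [array([615.4, 194.9, 142. ]), array([626.5,  92.3, 142. ]), array([604.9,  89.9, 142. ]), array([593.9, 192.3, 142. ])]
```

View pics/crop.png

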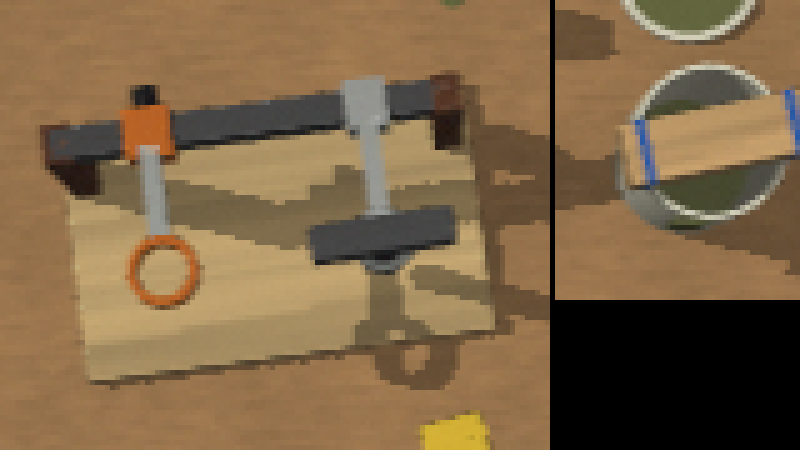

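The crop shows the ring (164,271), the rail tilted about 6°, and the mallet head across the tub with blue bands at both ends. My estimates are ring ≈ (519,199), rack yaw ≈ 6.2°, mallet ≈ (499,-174) and head yaw ≈ 9.5°.

{"api": "carry_out", "payload": {
  "slide": [
    [0.96, 0.96, 0.2],
    [0.96, 0.96, 0.2],
    [0.96, 0.96, 0.2],
    [0.96, 0.96, 0.2],
    [0.96, 0.96, 0.2],
    [0.96, 0.96, 0.2],
    [0.96, 0.96, 0.2],
    [0.96, 0.96, 0.2],
    [0.96, 0.96, 0.2],
    [0.96, 0.96, 0.2]
  ],
  "dr": [
    [0, 0, 0.19],
    [0, 0, 0.19],
    [0, 0, 0.19],
    [0, 0, 0.19],
    [0, 0, 0.19],
    [0, 0, 0.19],
    [0, 0, 0.19],
    [0, 0, 0.19],
    [0, 0, 0.19],
    [0, 0, 0.19]
  ],
  "gripper": [100, 100, 100, 100, 100, 100, 100, 100, 100, 100]
}}

```text
clock: 1.03
eef_pos: [391.0, -287.3, 353.1]
eef_rot: [3.141, 0.0, 1.479]
wrist_force: [0.9, -0.4, 0.2]
finger_gap: 94.1
finger_force: 0.0
```

{"api": "carry_out", "payload": {
  "slide": [
    [0.44, 0.46, 0],
    [0.44, 0.46, 0],
    [0.44, 0.46, 0],
    [0.44, 0.46, 0],
    [0.44, 0.46, -0.12],
    [0.44, 0.46, -0.12],
    [0.44, 0.46, -0.12]
  ],
  "dr": [
    [0, 0, 0.043],
    [0, 0, 0.043],
    [0, 0, 0.043],
    [0, 0, 0.043],
    [0, 0, 0.043],
    [0, 0, 0.043],
    [0, 0, 0.043]
  ],
  "gripper": [100, 100, 100, 100, 100, 100, 100]
}}

```text
clock: 1.62
eef_pos: [498.8, -174.3, 321.9]
eef_rot: [-3.139, -0.002, 1.739]
wrist_force: [-0.6, 0.3, 1.1]
finger_gap: 93.9
finger_force: 0.0
```

```bash
python3 - <<'E'
from h import *
s=read_state();print(s["eef_pos"],s["eef_rot"],s["clock"])
S=camera("scene");cv2.imwrite("pics/s1.png",cv2.resize(S[110:290,130:370,::-1],None,fx=3.3,fy=3.3,interpolation=cv2.INTER_CUBIC))
E
```

```text
[ 498.84223615 -174.2624021   321.86302058] [-3.13890397e+00 -1.57267120e-03  1.73917338e+00] 1.6167
```

View pics/s1.png

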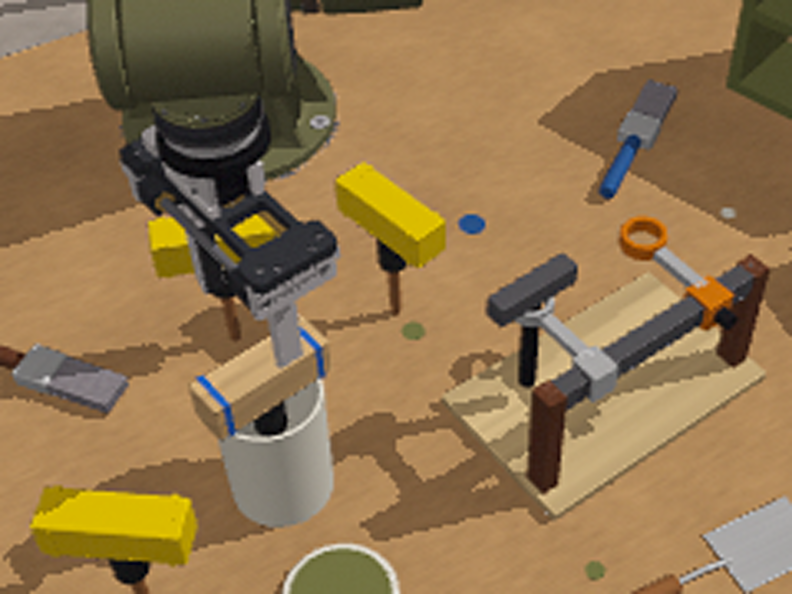

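The gripper is centred above the wooden head, with the near finger at (285,335) in front of it. I'll descend and grip.

{"api": "carry_out", "payload": {
  "slide": [
    [0, 0, -0.15],
    [0, 0, -0.25],
    [0, 0, -0.33],
    [0, 0, -0.33],
    [0, 0, -0.33]
  ],
  "dr": [
    [0, 0, 0],
    [0, 0, 0],
    [0, 0, 0],
    [0, 0, 0],
    [0, 0, 0]
  ],
  "gripper": [100, 100, 100, 100, 100]
}}

```text
clock: 2.08
eef_pos: [499.1, -175.2, 241.3]
eef_rot: [3.141, 0.0, 1.737]
wrist_force: [-0.2, 0.6, 0.8]
finger_gap: 93.9
finger_force: 0.0
```

{"api": "carry_out", "payload": {
  "slide": [
    [0, 0, 0],
    [0, 0, 0],
    [0, 0, 0],
    [0, 0, 0],
    [0, 0, 0],
    [0, 0, 0],
    [0, 0, 0],
    [0, 0, 0],
    [0, 0, 0],
    [0, 0, 0]
  ],
  "dr": [
    [0, 0, 0],
    [0, 0, 0],
    [0, 0, 0],
    [0, 0, 0],
    [0, 0, 0],
    [0, 0, 0],
    [0, 0, 0],
    [0, 0, 0],
    [0, 0, 0],
    [0, 0, 0]
  ],
  "gripper": [30, 30, 30, 30, 30, 30, 30, 30, 30, 30],
  "newtons": 30
}}

```text
clock: 2.92
eef_pos: [499.2, -174.3, 240.1]
eef_rot: [-3.141, -0.0, 1.739]
wrist_force: [-0.9, -0.8, 0.8]
finger_gap: 38.1
finger_force: 30.0
```

{"api": "carry_out", "payload": {
  "slide": [
    [0, 0, 0.02],
    [0, 0, 0.08],
    [0, 0, 0.2],
    [0, 0, 0.32],
    [0, 0, 0.44],
    [0, 0, 0.56],
    [0, 0, 0.68],
    [0, 0, 0.76],
    [0, 0, 0.76],
    [0, 0, 0.76]
  ],
  "dr": [
    [0, 0, 0],
    [0, 0, 0],
    [0, 0, 0],
    [0, 0, 0],
    [0, 0, 0],
    [0, 0, 0],
    [0, 0, 0],
    [0, 0, 0],
    [0, 0, 0],
    [0, 0, 0]
  ],
  "gripper": [10, 10, 10, 10, 10, 10, 10, 10, 10, 10]
}}

```text
clock: 3.75
eef_pos: [499.2, -174.3, 430.1]
eef_rot: [3.141, 0.0, 1.739]
wrist_force: [-0.2, 0.2, -4.1]
finger_gap: 37.8
finger_force: 30.0
```

```bash
python3 - <<'E'
from h import *
s=read_state();print(s)
T=camera("top");S=camera("scene")
p=np.array(s["eef_pos"]);hz=p[2]-240+175
for n,im in(("top",T),("scene",S)):
    u,v=map(int,proj(n,np.array([p[0],p[1],hz-20])));b=(u-40,v-40,u+40,v+40)
    k=mask(im,(105,120,50),(125,255,255),b);N,l,st,c=cv2.connectedComponentsWithStats(k)
    for i in range(1,N):
        if st[i,4]>4:print(n,c[i],st[i],ray(n,*c[i],hz))
u,v=map(int,proj("scene",p-[0,0,80]))
cv2.imwrite("pics/s2.png",cv2.resize(S[v-60:v+90,u-100:u+100,::-1],None,fx=4,fy=4,interpolation=cv2.INTER_CUBIC))
E
```

```text
{'clock': 3.75, 'joints': array([-4.05272255e-01,  1.88145179e-01,  1.36817300e+00, -8.74921169e-06,
        1.58453299e+00, -5.73242613e-01]), 'qd': array([-0.00112434,  0.02611569,  0.04932155, -0.0007734 , -0.01433079,
        0.00057426]), 'effort': array([ 5.13383816e-02, -5.33650446e+01, -4.18056428e+01,  6.37828256e-02,
        4.20107301e-01,  9.91079696e-05]), 'eef_pos': array([ 499.21332704, -174.34896724,  430.06215784]), 'eef_rot': array([3.14097444e+00, 4.09502954e-04, 1.73876643e+00]), 'wrist_force': array([-0.16824985,  0.23880871, -4.14886952]), 'moment': array([-0.0659793 , -0.11150472,  0.04275984]), 'finger_force': 29.99945729970932, 'finger_gap': 37.79617643706074}
top [345.5        207.33333333] [344 204   4   8  12] [ 500.73126317 -127.46045258  365.06215784]
scene [220.        169.7826087] [219 164   3  13  23] [ 530.14115571 -134.70166454  365.06215784]
scene [184.66666667 181.94117647] [177 173  13  21  51] [ 524.8988475  -219.11726726  365.06215784]
```

View pics/s2.png

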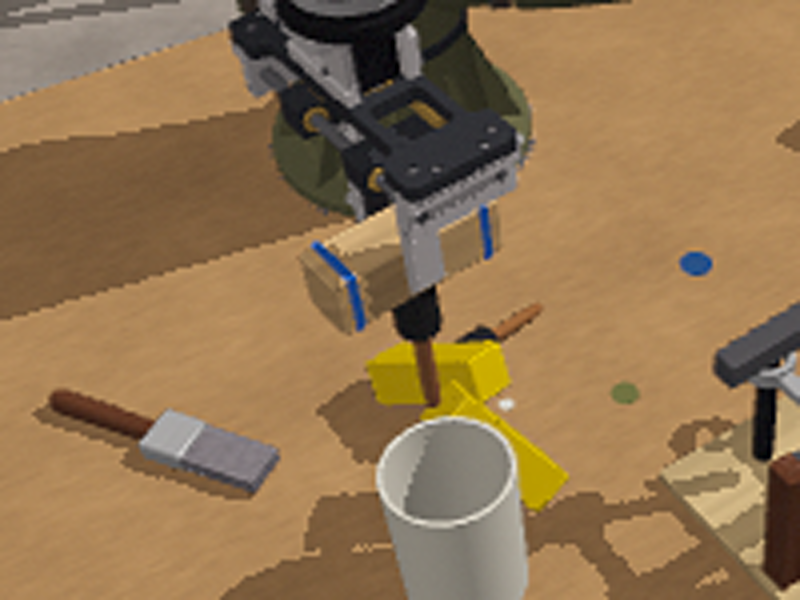

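The mallet is in the grip, clear of the tub. The yellow decoys look different from before, so I'll check them in the full view, and check the tilt of the handle in the same picture.

```bash
python3 - <<'E'
from h import *
S=camera("scene");T=camera("top")
p=np.array(read_state()["eef_pos"])
im=S.copy()
for o in(-105,-150,-225): print(o,proj("scene",p+[0,0,o]),proj("top",p+[0,0,o]))
a=np.radians(9.65);d=np.array([-np.sin(a),np.cos(a),0]);e=np.array([np.cos(a),np.sin(a),0])
def big(x):return cv2.resize(x[:,:,::-1],None,fx=4,fy=4,interpolation=cv2.INTER_NEAREST)
u0,v0=140,140
b=big(S[v0:v0+145,u0:u0+130])
P=lambda X:tuple(int(round(4*(q-o)+2)) for q,o in zip(proj("scene",X),(u0,v0)))
for s in(1,-1):
    c=[p+d*57*s+e*19*t+[0,0,z] for t,z in((1,-65),(1,-105),(-1,-105),(-1,-65))]
    cv2.polylines(b,[np.array([P(x) for x in c])],True,(0,255,0),1)
cv2.line(b,P(p+[0,0,-105]),P(p+[0,0,-225]),(255,0,255),1)
w=np.zeros((580,800,3),np.uint8);w[:,:520]=b
w[:210,520:]=cv2.resize(S[:,:,::-1],(280,210));t=cv2.resize(T[180:320,250:390,::-1],(280,280),interpolation=cv2.INTER_NEAREST);w[215:495,520:]=t
cv2.imwrite("pics/s3.png",w)
E
```

```text
-105 (np.float64(200.93877508051884), np.float64(180.72346703434744)) (np.float64(361.1675823328985), np.float64(209.6364042975197))
-150 (np.float64(203.43169676958544), np.float64(193.6170151994181)) (np.float64(358.4890744709351), np.float64(211.79320701335573))
-225 (np.float64(207.2125006587044), np.float64(213.1715713095596)) (np.float64(354.4033587453443), np.float64(215.083129323544))
```

View pics/s3.png

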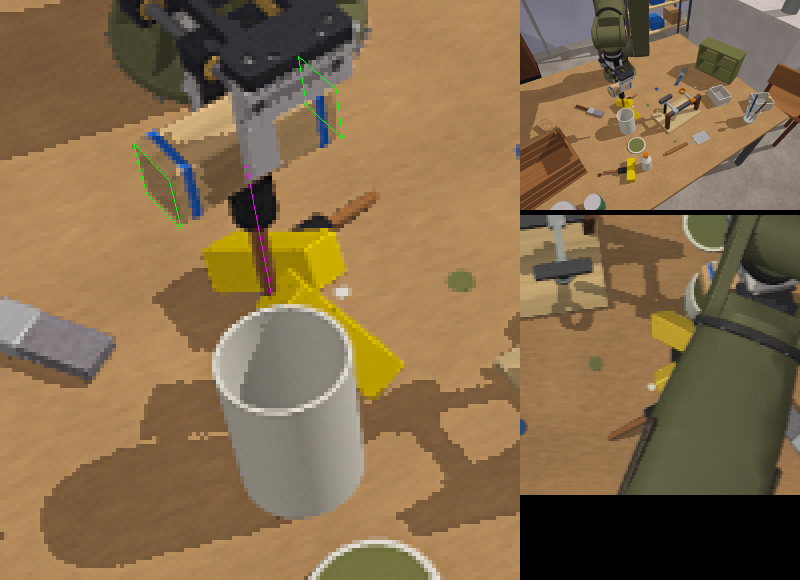

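The view shows all three yellow decoys toppled, including the one near the glue that the arm never came near. They were standing unsupported on rounded feet. The mallet matches the predicted outline, so it's held upright and centred. I'll carry it over to the ring.

{"api": "carry_out", "payload": {
  "slide": [
    [0, 0.1, 0],
    [0, 0.2, 0],
    [0, 0.32, 0],
    [0, 0.44, 0],
    [0, 0.56, 0],
    [0, 0.68, 0],
    [0, 0.8, 0],
    [0, 0.9, 0],
    [0.04, 1, 0],
    [0.08, 1, 0]
  ],
  "dr": [
    [0, 0, -0.0095],
    [0, 0, -0.0095],
    [0, 0, -0.0095],
    [0, 0, -0.0095],
    [0, 0, -0.0095],
    [0, 0, -0.0095],
    [0, 0, -0.0095],
    [0, 0, -0.0095],
    [0, 0, -0.0095],
    [0, 0, -0.0095]
  ],
  "gripper": [10, 10, 10, 10, 10, 10, 10, 10, 10, 10],
  "newtons": 50
}}

```text
clock: 4.78
eef_pos: [519.0, 79.1, 429.3]
eef_rot: [-3.14, -0.001, 1.682]
wrist_force: [-0.1, -0.3, -2.5]
finger_gap: 37.9
finger_force: 50.0
```

{"api": "carry_out", "payload": {
  "slide": [
    [0, 0.12, 0],
    [0, 0.25, 0],
    [0, 0.37, 0],
    [0, 0.45, 0],
    [0, 0.492, 0],
    [0, 0.492, 0],
    [0, 0.492, 0],
    [0, 0.492, 0]
  ],
  "dr": [
    [0, 0, 0],
    [0, 0, 0],
    [0, 0, 0],
    [0, 0, 0],
    [0, 0, 0],
    [0, 0, 0],
    [0, 0, 0],
    [0, 0, 0]
  ],
  "gripper": [10, 10, 10, 10, 10, 10, 10, 10]
}}

```text
clock: 5.45
eef_pos: [519.4, 197.6, 429.9]
eef_rot: [-3.141, 0.0, 1.678]
wrist_force: [0.5, -0.3, -3.5]
finger_gap: 37.4
finger_force: 50.0
```

```bash
python3 - <<'E'
from h import *
s=read_state();print(s);p=np.array(s["eef_pos"])
S=camera("scene");T=camera("top")
a=np.radians(6.2);d=np.array([-np.sin(a),np.cos(a),0]);e=np.array([np.cos(a),np.sin(a),0])
u0,v0=265,60
b=cv2.resize(S[v0:v0+145,u0:u0+110,::-1],None,fx=4,fy=4,interpolation=cv2.INTER_NEAREST)
P=lambda X:tuple(int(round(4*(q-o)+2)) for q,o in zip(proj("scene",X),(u0,v0)))
for s in(1,-1):
    c=[p+d*57*s+e*19*t+[0,0,z] for t,z in((1,-65),(1,-105),(-1,-105),(-1,-65))]
    cv2.polylines(b,[np.array([P(x) for x in c])],True,(0,255,0),1)
cv2.line(b,P(p+[0,0,-105]),P(p+[0,0,-225]),(255,0,255),1)
cv2.drawMarker(b,P(np.array([519.3,199,150])),(255,0,255),0,8)
w=np.zeros((580,800,3),np.uint8);w[:,:440]=b
w[:360,440:]=cv2.resize(T[150:240,200:290,::-1],(360,360),interpolation=cv2.INTER_NEAREST)
cv2.imwrite("pics/s4.png",w)
E
```

```text
{'clock': 5.45, 'joints': array([ 2.97652251e-01,  2.52802589e-01,  1.29044013e+00, -2.46157804e-04,
        1.59875291e+00,  1.90270357e-01]), 'qd': array([-0.00536299, -0.00236286, -0.00124648,  0.00056891,  0.00164769,
        0.0016763 ]), 'effort': array([ 9.71051641e-01, -5.33852971e+01, -3.84499955e+01,  1.13474512e-01,
       -6.72889189e-03,  8.20299756e-03]), 'eef_pos': array([519.3837876 , 197.5679082 , 429.92612947]), 'eef_rot': array([-3.14124348e+00,  3.17836743e-04,  1.67817144e+00]), 'wrist_force': array([ 0.53970433, -0.28319074, -3.48915682]), 'moment': array([ 0.02485449, -0.06548609,  0.00867009]), 'finger_force': 49.99914050102234, 'finger_gap': 37.35487381431567}
```

View pics/s4.png

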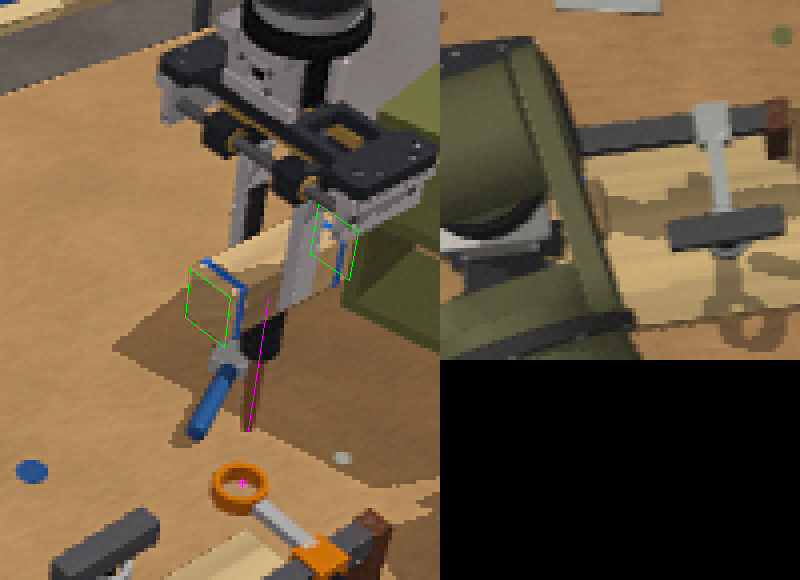

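The mallet hangs upright above the ring, with its foot projected at about (248,430) and the ring at (240,485). I'll lower the thin grip in slowly.

{"api": "carry_out", "payload": {
  "slide": [
    [0, 0, -0.08],
    [0, 0, -0.16],
    [0, 0, -0.2],
    [0, 0, -0.22],
    [0, 0, -0.24],
    [0, 0, -0.26],
    [0, 0, -0.28],
    [0, 0, -0.28]
  ],
  "dr": [
    [0, 0, 0],
    [0, 0, 0],
    [0, 0, 0],
    [0, 0, 0],
    [0, 0, 0],
    [0, 0, 0],
    [0, 0, 0],
    [0, 0, 0]
  ],
  "gripper": [10, 10, 10, 10, 10, 10, 10, 10]
}}

```text
clock: 6.22
eef_pos: [519.2, 198.6, 359.6]
eef_rot: [-3.141, 0.0, 1.679]
wrist_force: [0.4, -0.4, -2.7]
finger_gap: 37.4
finger_force: 50.0
```

{"api": "carry_out", "payload": {
  "slide": [
    [0, 0, -0.03],
    [0, 0, -0.06],
    [0, 0, -0.09],
    [0, 0, -0.12],
    [0, 0, -0.15],
    [0, 0, -0.18],
    [0, 0, -0.2],
    [0, 0, -0.212],
    [0, 0, -0.212],
    [0, 0, -0.212]
  ],
  "dr": [
    [0, 0, 0],
    [0, 0, 0],
    [0, 0, 0],
    [0, 0, 0],
    [0, 0, 0],
    [0, 0, 0],
    [0, 0, 0],
    [0, 0, 0],
    [0, 0, 0],
    [0, 0, 0]
  ],
  "gripper": [10, 10, 10, 10, 10, 10, 10, 10, 10, 10]
}}

```text
clock: 7.05
eef_pos: [519.3, 198.7, 307.3]
eef_rot: [3.141, -0.0, 1.679]
wrist_force: [0.0, 0.3, -2.7]
finger_gap: 38.0
finger_force: 50.0
```

Thin grip is in with no contact. I'll feel toward +x.

{"api": "carry_out", "payload": {
  "slide": [
    [0.012, 0, 0],
    [0.024, 0, 0],
    [0.024, 0, 0],
    [0.024, 0, 0]
  ],
  "dr": [
    [0, 0, 0],
    [0, 0, 0],
    [0, 0, 0],
    [0, 0, 0]
  ],
  "gripper": [10, 10, 10, 10]
}}

```text
clock: 7.38
eef_pos: [525.4, 198.6, 307.2]
eef_rot: [3.141, -0.0, 1.679]
wrist_force: [0.6, 0.4, -2.0]
finger_gap: 37.7
finger_force: 50.0
```

{"api": "carry_out", "payload": {
  "slide": [
    [0.006, 0, 0],
    [0.006, 0, 0],
    [0.006, 0, 0]
  ],
  "dr": [
    [0, 0, 0],
    [0, 0, 0],
    [0, 0, 0]
  ],
  "gripper": [10, 10, 10]
}}

```text
clock: 7.63
eef_pos: [526.8, 198.7, 307.2]
eef_rot: [3.142, -0.0, 1.679]
wrist_force: [-0.1, -0.1, -2.9]
finger_gap: 37.9
finger_force: 50.0
```

{"api": "carry_out", "payload": {
  "slide": [
    [0.004, 0, 0],
    [0.004, 0, 0],
    [0.004, 0, 0]
  ],
  "dr": [
    [0, 0, 0],
    [0, 0, 0],
    [0, 0, 0]
  ],
  "gripper": [10, 10, 10]
}}

```text
clock: 7.88
eef_pos: [527.8, 198.6, 307.2]
eef_rot: [3.142, -0.0, 1.679]
wrist_force: [-0.5, 0.2, -2.1]
finger_gap: 37.6
finger_force: 50.0
```

At +8.5 mm there's no clear contact. I'll continue in 1 mm steps.

{"api": "carry_out", "payload": {
  "slide": [
    [0.004, 0, 0],
    [0.004, 0, 0],
    [0.004, 0, 0]
  ],
  "dr": [
    [0, 0, 0],
    [0, 0, 0],
    [0, 0, 0]
  ],
  "gripper": [10, 10, 10]
}}

```text
clock: 8.13
eef_pos: [528.8, 198.6, 307.1]
eef_rot: [-3.142, 0.0, 1.679]
wrist_force: [-1.2, -0.1, -2.9]
finger_gap: 37.5
finger_force: 50.0
```

{"api": "carry_out", "payload": {
  "slide": [
    [0.003, 0, 0],
    [0.003, 0, 0],
    [0.003, 0, 0]
  ],
  "dr": [
    [0, 0, 0],
    [0, 0, 0],
    [0, 0, 0]
  ],
  "gripper": [10, 10, 10]
}}

```text
clock: 8.38
eef_pos: [529.5, 198.6, 307.2]
eef_rot: [3.142, 0.0, 1.679]
wrist_force: [-0.0, 0.3, -3.3]
finger_gap: 37.9
finger_force: 50.0
```

{"api": "carry_out", "payload": {
  "slide": [
    [0.003, 0, 0],
    [0.003, 0, 0],
    [0.003, 0, 0]
  ],
  "dr": [
    [0, 0, 0],
    [0, 0, 0],
    [0, 0, 0]
  ],
  "gripper": [10, 10, 10]
}}

```text
clock: 8.63
eef_pos: [530.0, 198.7, 307.1]
eef_rot: [-3.14, -0.0, 1.679]
wrist_force: [-4.4, 0.0, 0.1]
finger_gap: 37.9
finger_force: 50.0
```

{"api": "carry_out", "payload": {
  "slide": [
    [0.003, 0, 0],
    [0.003, 0, 0],
    [0.003, 0, 0]
  ],
  "dr": [
    [0, 0, 0],
    [0, 0, 0],
    [0, 0, 0]
  ],
  "gripper": [10, 10, 10]
}}

```text
clock: 8.88
eef_pos: [530.4, 198.7, 307.0]
eef_rot: [-3.139, 0.0, 1.679]
wrist_force: [-8.3, -0.2, 1.6]
finger_gap: 37.9
finger_force: 50.0
```

Contact at +x ≈ 529.5. Now −x.

{"api": "carry_out", "payload": {
  "slide": [
    [-0.02, 0, 0],
    [-0.04, 0, 0],
    [-0.06, 0, 0],
    [-0.08, 0, 0],
    [-0.08, 0, 0],
    [-0.08, 0, 0]
  ],
  "dr": [
    [0, 0, 0],
    [0, 0, 0],
    [0, 0, 0],
    [0, 0, 0],
    [0, 0, 0],
    [0, 0, 0]
  ],
  "gripper": [10, 10, 10, 10, 10, 10]
}}

```text
clock: 9.38
eef_pos: [510.8, 198.7, 307.4]
eef_rot: [3.141, -0.0, 1.679]
wrist_force: [-0.2, -0.0, -2.0]
finger_gap: 37.6
finger_force: 50.0
```

{"api": "carry_out", "payload": {
  "slide": [
    [-0.003, 0, 0],
    [-0.003, 0, 0],
    [-0.003, 0, 0]
  ],
  "dr": [
    [0, 0, 0],
    [0, 0, 0],
    [0, 0, 0]
  ],
  "gripper": [10, 10, 10]
}}

```text
clock: 9.63
eef_pos: [510.3, 198.7, 307.1]
eef_rot: [-3.142, -0.0, 1.679]
wrist_force: [-0.5, 0.6, -1.8]
finger_gap: 38.0
finger_force: 50.0
```

{"api": "carry_out", "payload": {
  "slide": [
    [-0.003, 0, 0],
    [-0.003, 0, 0],
    [-0.003, 0, 0]
  ],
  "dr": [
    [0, 0, 0],
    [0, 0, 0],
    [0, 0, 0]
  ],
  "gripper": [10, 10, 10]
}}

```text
clock: 9.88
eef_pos: [509.5, 198.6, 307.1]
eef_rot: [-3.142, 0.0, 1.679]
wrist_force: [0.4, -0.0, -1.7]
finger_gap: 37.4
finger_force: 50.0
```

{"api": "carry_out", "payload": {
  "slide": [
    [-0.003, 0, 0],
    [-0.003, 0, 0],
    [-0.003, 0, 0]
  ],
  "dr": [
    [0, 0, 0],
    [0, 0, 0],
    [0, 0, 0]
  ],
  "gripper": [10, 10, 10]
}}

```text
clock: 10.13
eef_pos: [509.0, 198.6, 307.2]
eef_rot: [3.141, 0.0, 1.679]
wrist_force: [3.7, 0.2, -4.7]
finger_gap: 38.1
finger_force: 50.0
```

{"api": "carry_out", "payload": {
  "slide": [
    [-0.003, 0, 0],
    [-0.003, 0, 0],
    [-0.003, 0, 0]
  ],
  "dr": [
    [0, 0, 0],
    [0, 0, 0],
    [0, 0, 0]
  ],
  "gripper": [10, 10, 10]
}}

```text
clock: 10.38
eef_pos: [508.6, 198.6, 307.2]
eef_rot: [3.139, 0.0, 1.679]
wrist_force: [8.0, 0.7, -7.1]
finger_gap: 37.9
finger_force: 50.0
```

Centre x ≈ 519.5. Now feel ±y.

{"api": "carry_out", "payload": {
  "slide": [
    [0.023, 0, 0],
    [0.046, 0, 0],
    [0.046, 0.016, 0],
    [0.046, 0.03, 0],
    [0.046, 0.03, 0],
    [0.046, 0.03, 0]
  ],
  "dr": [
    [0, 0, 0],
    [0, 0, 0],
    [0, 0, 0],
    [0, 0, 0],
    [0, 0, 0],
    [0, 0, 0]
  ],
  "gripper": [10, 10, 10, 10, 10, 10]
}}

```text
clock: 10.88
eef_pos: [519.3, 206.5, 307.0]
eef_rot: [-3.141, 0.0, 1.68]
wrist_force: [0.0, -0.7, -2.3]
finger_gap: 38.2
finger_force: 50.0
```

{"api": "carry_out", "payload": {
  "slide": [
    [0, 0.003, 0],
    [0, 0.003, 0],
    [0, 0.003, 0]
  ],
  "dr": [
    [0, 0, 0],
    [0, 0, 0],
    [0, 0, 0]
  ],
  "gripper": [10, 10, 10]
}}

```text
clock: 11.13
eef_pos: [519.4, 206.9, 307.2]
eef_rot: [3.142, -0.0, 1.679]
wrist_force: [-0.2, 0.2, -2.1]
finger_gap: 37.6
finger_force: 50.0
```

{"api": "carry_out", "payload": {
  "slide": [
    [0, 0.003, 0],
    [0, 0.003, 0],
    [0, 0.003, 0]
  ],
  "dr": [
    [0, 0, 0],
    [0, 0, 0],
    [0, 0, 0]
  ],
  "gripper": [10, 10, 10]
}}

```text
clock: 11.38
eef_pos: [519.5, 207.6, 307.1]
eef_rot: [-3.142, 0.0, 1.679]
wrist_force: [0.5, -1.1, -2.1]
finger_gap: 38.3
finger_force: 50.0
```

{"api": "carry_out", "payload": {
  "slide": [
    [0, 0.002, 0],
    [0, 0.002, 0],
    [0, 0.002, 0]
  ],
  "dr": [
    [0, 0, 0],
    [0, 0, 0],
    [0, 0, 0]
  ],
  "gripper": [10, 10, 10]
}}

```text
clock: 11.63
eef_pos: [519.5, 208.2, 307.1]
eef_rot: [-3.142, -0.0, 1.679]
wrist_force: [0.0, 0.5, -1.8]
finger_gap: 37.7
finger_force: 50.0
```

{"api": "carry_out", "payload": {
  "slide": [
    [0, 0.002, 0],
    [0, 0.002, 0],
    [0, 0.002, 0]
  ],
  "dr": [
    [0, 0, 0],
    [0, 0, 0],
    [0, 0, 0]
  ],
  "gripper": [10, 10, 10]
}}

```text
clock: 11.88
eef_pos: [519.5, 208.7, 307.1]
eef_rot: [-3.142, 0.0, 1.679]
wrist_force: [-0.3, 0.2, -2.7]
finger_gap: 37.8
finger_force: 50.0
```

{"api": "carry_out", "payload": {
  "slide": [
    [0, 0.002, 0],
    [0, 0.002, 0],
    [0, 0.002, 0]
  ],
  "dr": [
    [0, 0, 0],
    [0, 0, 0],
    [0, 0, 0]
  ],
  "gripper": [10, 10, 10]
}}

```text
clock: 12.13
eef_pos: [519.5, 209.1, 307.1]
eef_rot: [-3.142, 0.0, 1.679]
wrist_force: [-0.2, -0.0, -1.8]
finger_gap: 37.6
finger_force: 50.0
```

{"api": "carry_out", "payload": {
  "slide": [
    [0, 0.002, 0],
    [0, 0.002, 0],
    [0, 0.002, 0]
  ],
  "dr": [
    [0, 0, 0],
    [0, 0, 0],
    [0, 0, 0]
  ],
  "gripper": [10, 10, 10]
}}

```text
clock: 12.38
eef_pos: [519.5, 209.4, 307.2]
eef_rot: [-3.142, 0.0, 1.679]
wrist_force: [-1.4, -3.8, -1.6]
finger_gap: 37.9
finger_force: 50.0
```

Contact at +y (command 209.6, −3.8 N). Now −y.

{"api": "carry_out", "payload": {
  "slide": [
    [0, -0.02, 0],
    [0, -0.04, 0],
    [0, -0.06, 0],
    [0, -0.074, 0],
    [0, -0.074, 0],
    [0, -0.074, 0]
  ],
  "dr": [
    [0, 0, 0],
    [0, 0, 0],
    [0, 0, 0],
    [0, 0, 0],
    [0, 0, 0],
    [0, 0, 0]
  ],
  "gripper": [10, 10, 10, 10, 10, 10]
}}

```text
clock: 12.88
eef_pos: [519.5, 190.9, 307.2]
eef_rot: [3.141, -0.0, 1.679]
wrist_force: [-0.5, 0.1, -3.5]
finger_gap: 37.6
finger_force: 50.0
```

{"api": "carry_out", "payload": {
  "slide": [
    [0, -0.002, 0],
    [0, -0.002, 0],
    [0, -0.002, 0]
  ],
  "dr": [
    [0, 0, 0],
    [0, 0, 0],
    [0, 0, 0]
  ],
  "gripper": [10, 10, 10]
}}

```text
clock: 13.13
eef_pos: [519.5, 190.8, 307.2]
eef_rot: [3.142, -0.0, 1.679]
wrist_force: [-0.4, -0.1, -3.1]
finger_gap: 37.4
finger_force: 50.0
```

{"api": "carry_out", "payload": {
  "slide": [
    [0, -0.002, 0],
    [0, -0.002, 0],
    [0, -0.002, 0]
  ],
  "dr": [
    [0, 0, 0],
    [0, 0, 0],
    [0, 0, 0]
  ],
  "gripper": [10, 10, 10]
}}

```text
clock: 13.38
eef_pos: [519.5, 190.2, 307.1]
eef_rot: [-3.142, 0.0, 1.679]
wrist_force: [0.5, -0.9, -2.3]
finger_gap: 37.7
finger_force: 50.0
```

{"api": "carry_out", "payload": {
  "slide": [
    [0, -0.002, 0],
    [0, -0.002, 0],
    [0, -0.002, 0]
  ],
  "dr": [
    [0, 0, 0],
    [0, 0, 0],
    [0, 0, 0]
  ],
  "gripper": [10, 10, 10]
}}

```text
clock: 13.63
eef_pos: [519.5, 189.6, 307.1]
eef_rot: [-3.142, 0.0, 1.679]
wrist_force: [-0.2, 0.3, -2.9]
finger_gap: 37.6
finger_force: 50.0
```

{"api": "carry_out", "payload": {
  "slide": [
    [0, -0.002, 0],
    [0, -0.002, 0],
    [0, -0.002, 0]
  ],
  "dr": [
    [0, 0, 0],
    [0, 0, 0],
    [0, 0, 0]
  ],
  "gripper": [10, 10, 10]
}}

```text
clock: 13.88
eef_pos: [519.5, 189.1, 307.1]
eef_rot: [-3.142, 0.0, 1.679]
wrist_force: [-0.7, 0.3, -2.2]
finger_gap: 37.7
finger_force: 50.0
```

{"api": "carry_out", "payload": {
  "slide": [
    [0, -0.002, 0],
    [0, -0.002, 0],
    [0, -0.002, 0]
  ],
  "dr": [
    [0, 0, 0],
    [0, 0, 0],
    [0, 0, 0]
  ],
  "gripper": [10, 10, 10]
}}

```text
clock: 14.13
eef_pos: [519.5, 188.6, 307.1]
eef_rot: [3.142, -0.0, 1.679]
wrist_force: [-0.8, -0.7, -2.6]
finger_gap: 37.6
finger_force: 50.0
```

{"api": "carry_out", "payload": {
  "slide": [
    [0, -0.002, 0],
    [0, -0.002, 0],
    [0, -0.002, 0]
  ],
  "dr": [
    [0, 0, 0],
    [0, 0, 0],
    [0, 0, 0]
  ],
  "gripper": [10, 10, 10]
}}

```text
clock: 14.38
eef_pos: [519.5, 188.3, 307.2]
eef_rot: [3.141, -0.0, 1.679]
wrist_force: [0.2, 2.3, -1.2]
finger_gap: 37.5
finger_force: 50.0
```

{"api": "carry_out", "payload": {
  "slide": [
    [0, -0.002, 0],
    [0, -0.002, 0],
    [0, -0.002, 0]
  ],
  "dr": [
    [0, 0, 0],
    [0, 0, 0],
    [0, 0, 0]
  ],
  "gripper": [10, 10, 10]
}}

```text
clock: 14.63
eef_pos: [519.5, 187.9, 307.2]
eef_rot: [3.141, -0.001, 1.679]
wrist_force: [-0.7, 5.5, -3.9]
finger_gap: 37.5
finger_force: 50.0
```

Centre ≈ (519.5, 198.8). I'll centre and lower the collar carefully.

{"api": "carry_out", "payload": {
  "slide": [
    [0, 0.022, 0],
    [0, 0.0448, 0],
    [0, 0.0448, 0],
    [0, 0.0448, -0.01],
    [0, 0.0448, -0.02],
    [0, 0.0448, -0.02],
    [0, 0.0448, -0.02]
  ],
  "dr": [
    [0, 0, 0],
    [0, 0, 0],
    [0, 0, 0],
    [0, 0, 0],
    [0, 0, 0],
    [0, 0, 0],
    [0, 0, 0]
  ],
  "gripper": [10, 10, 10, 10, 10, 10, 10]
}}

```text
clock: 15.22
eef_pos: [519.4, 198.7, 301.9]
eef_rot: [-3.141, 0.0, 1.679]
wrist_force: [-0.3, 0.3, -1.9]
finger_gap: 37.4
finger_force: 50.0
```

{"api": "carry_out", "payload": {
  "slide": [
    [0, 0, -0.004],
    [0, 0, -0.004],
    [0, 0, -0.004]
  ],
  "dr": [
    [0, 0, 0],
    [0, 0, 0],
    [0, 0, 0]
  ],
  "gripper": [10, 10, 10]
}}

```text
clock: 15.47
eef_pos: [519.5, 198.8, 301.1]
eef_rot: [-3.142, 0.0, 1.679]
wrist_force: [-0.2, 0.1, -2.5]
finger_gap: 37.3
finger_force: 50.0
```

{"api": "carry_out", "payload": {
  "slide": [
    [0, 0, -0.003],
    [0, 0, -0.003],
    [0, 0, -0.003]
  ],
  "dr": [
    [0, 0, 0],
    [0, 0, 0],
    [0, 0, 0]
  ],
  "gripper": [10, 10, 10]
}}

```text
clock: 15.72
eef_pos: [519.5, 198.8, 300.4]
eef_rot: [-3.142, -0.0, 1.679]
wrist_force: [-0.1, -1.1, -2.8]
finger_gap: 37.8
finger_force: 50.0
```

{"api": "carry_out", "payload": {
  "slide": [
    [0, 0, -0.003],
    [0, 0, -0.003],
    [0, 0, -0.003]
  ],
  "dr": [
    [0, 0, 0],
    [0, 0, 0],
    [0, 0, 0]
  ],
  "gripper": [10, 10, 10]
}}

```text
clock: 15.97
eef_pos: [519.5, 198.8, 299.6]
eef_rot: [-3.141, 0.0, 1.679]
wrist_force: [-0.6, -0.1, -2.9]
finger_gap: 37.7
finger_force: 50.0
```

{"api": "carry_out", "payload": {
  "slide": [
    [0, 0, -0.003],
    [0, 0, -0.003],
    [0, 0, -0.003]
  ],
  "dr": [
    [0, 0, 0],
    [0, 0, 0],
    [0, 0, 0]
  ],
  "gripper": [10, 10, 10]
}}

```text
clock: 16.22
eef_pos: [519.5, 198.9, 298.8]
eef_rot: [-3.142, 0.0, 1.679]
wrist_force: [0.1, 0.8, -2.5]
finger_gap: 37.8
finger_force: 50.0
```

{"api": "carry_out", "payload": {
  "slide": [
    [0, 0, -0.003],
    [0, 0, -0.003],
    [0, 0, -0.003]
  ],
  "dr": [
    [0, 0, 0],
    [0, 0, 0],
    [0, 0, 0]
  ],
  "gripper": [10, 10, 10]
}}

```text
clock: 16.47
eef_pos: [519.5, 198.8, 298.1]
eef_rot: [-3.141, 0.0, 1.679]
wrist_force: [-0.8, 0.0, -2.4]
finger_gap: 37.5
finger_force: 50.0
```

{"api": "carry_out", "payload": {
  "slide": [
    [0, 0, -0.003],
    [0, 0, -0.003],
    [0, 0, -0.003]
  ],
  "dr": [
    [0, 0, 0],
    [0, 0, 0],
    [0, 0, 0]
  ],
  "gripper": [10, 10, 10]
}}

```text
clock: 16.72
eef_pos: [519.5, 198.8, 297.3]
eef_rot: [-3.141, 0.0, 1.679]
wrist_force: [-0.3, 0.0, -2.6]
finger_gap: 37.8
finger_force: 50.0
```

{"api": "carry_out", "payload": {
  "slide": [
    [0, 0, -0.004],
    [0, 0, -0.004],
    [0, 0, -0.004]
  ],
  "dr": [
    [0, 0, 0],
    [0, 0, 0],
    [0, 0, 0]
  ],
  "gripper": [10, 10, 10]
}}

```text
clock: 16.97
eef_pos: [519.5, 198.8, 296.3]
eef_rot: [-3.141, 0.0, 1.679]
wrist_force: [-0.0, -0.0, -2.2]
finger_gap: 37.6
finger_force: 50.0
```

The collar has entered the ring without force. I'll continue down.

{"api": "carry_out", "payload": {
  "slide": [
    [0, 0, -0.006],
    [0, 0, -0.012],
    [0, 0, -0.018],
    [0, 0, -0.024],
    [0, 0, -0.03],
    [0, 0, -0.036],
    [0, 0, -0.036]
  ],
  "dr": [
    [0, 0, 0],
    [0, 0, 0],
    [0, 0, 0],
    [0, 0, 0],
    [0, 0, 0],
    [0, 0, 0],
    [0, 0, 0]
  ],
  "gripper": [10, 10, 10, 10, 10, 10, 10]
}}

```text
clock: 17.55
eef_pos: [519.4, 198.8, 287.0]
eef_rot: [-3.141, 0.0, 1.679]
wrist_force: [-0.4, 0.2, -2.7]
finger_gap: 37.8
finger_force: 50.0
```

{"api": "carry_out", "payload": {
  "slide": [
    [0, 0, -0.008],
    [0, 0, -0.016],
    [0, 0, -0.024],
    [0, 0, -0.032],
    [0, 0, -0.04],
    [0, 0, -0.048],
    [0, 0, -0.056],
    [0, 0, -0.056]
  ],
  "dr": [
    [0, 0, 0],
    [0, 0, 0],
    [0, 0, 0],
    [0, 0, 0],
    [0, 0, 0],
    [0, 0, 0],
    [0, 0, 0],
    [0, 0, 0]
  ],
  "gripper": [10, 10, 10, 10, 10, 10, 10, 10]
}}

```text
clock: 18.22
eef_pos: [519.4, 198.8, 272.9]
eef_rot: [-3.141, 0.0, 1.679]
wrist_force: [0.4, -0.9, -2.7]
finger_gap: 37.6
finger_force: 50.0
```

{"api": "carry_out", "payload": {
  "slide": [
    [0, 0, -0.008],
    [0, 0, -0.016],
    [0, 0, -0.024],
    [0, 0, -0.032],
    [0, 0, -0.04],
    [0, 0, -0.048],
    [0, 0, -0.048]
  ],
  "dr": [
    [0, 0, 0],
    [0, 0, 0],
    [0, 0, 0],
    [0, 0, 0],
    [0, 0, 0],
    [0, 0, 0],
    [0, 0, 0]
  ],
  "gripper": [10, 10, 10, 10, 10, 10, 10]
}}

```text
clock: 18.8
eef_pos: [519.4, 198.8, 260.9]
eef_rot: [-3.141, 0.0, 1.679]
wrist_force: [0.6, 0.3, -2.6]
finger_gap: 37.6
finger_force: 50.0
```

{"api": "carry_out", "payload": {
  "slide": [
    [0, 0, -0.006],
    [0, 0, -0.012],
    [0, 0, -0.014],
    [0, 0, -0.014]
  ],
  "dr": [
    [0, 0, 0],
    [0, 0, 0],
    [0, 0, 0],
    [0, 0, 0]
  ],
  "gripper": [10, 10, 10, 10]
}}

```text
clock: 19.13
eef_pos: [519.5, 198.9, 257.8]
eef_rot: [-3.141, 0.0, 1.679]
wrist_force: [-0.7, 0.2, -2.8]
finger_gap: 37.9
finger_force: 50.0
```

{"api": "carry_out", "payload": {
  "slide": [
    [0, 0, -0.002],
    [0, 0, -0.002],
    [0, 0, -0.002]
  ],
  "dr": [
    [0, 0, 0],
    [0, 0, 0],
    [0, 0, 0]
  ],
  "gripper": [10, 10, 10]
}}

```text
clock: 19.38
eef_pos: [519.5, 198.9, 257.4]
eef_rot: [3.142, 0.0, 1.679]
wrist_force: [-0.3, 0.2, -2.8]
finger_gap: 37.4
finger_force: 50.0
```

{"api": "carry_out", "payload": {
  "slide": [
    [0, 0, -0.002],
    [0, 0, -0.002],
    [0, 0, -0.002]
  ],
  "dr": [
    [0, 0, 0],
    [0, 0, 0],
    [0, 0, 0]
  ],
  "gripper": [10, 10, 10]
}}

```text
clock: 19.63
eef_pos: [519.5, 198.9, 256.9]
eef_rot: [-3.142, -0.0, 1.679]
wrist_force: [1.0, 0.6, -2.3]
finger_gap: 37.6
finger_force: 50.0
```

{"api": "carry_out", "payload": {
  "slide": [
    [0, 0, -0.002],
    [0, 0, -0.002],
    [0, 0, -0.002]
  ],
  "dr": [
    [0, 0, 0],
    [0, 0, 0],
    [0, 0, 0]
  ],
  "gripper": [10, 10, 10]
}}

```text
clock: 19.88
eef_pos: [519.5, 198.9, 256.4]
eef_rot: [-3.141, 0.0, 1.679]
wrist_force: [-0.3, -0.2, -1.4]
finger_gap: 37.7
finger_force: 50.0
```

{"api": "carry_out", "payload": {
  "slide": [
    [0, 0, -0.002],
    [0, 0, -0.002],
    [0, 0, -0.002]
  ],
  "dr": [
    [0, 0, 0],
    [0, 0, 0],
    [0, 0, 0]
  ],
  "gripper": [10, 10, 10]
}}

```text
clock: 20.13
eef_pos: [519.5, 198.8, 255.9]
eef_rot: [-3.142, -0.0, 1.679]
wrist_force: [0.3, 0.5, -3.2]
finger_gap: 38.0
finger_force: 50.0
```

{"api": "carry_out", "payload": {
  "slide": [
    [0, 0, -0.002],
    [0, 0, -0.002],
    [0, 0, -0.002]
  ],
  "dr": [
    [0, 0, 0],
    [0, 0, 0],
    [0, 0, 0]
  ],
  "gripper": [10, 10, 10]
}}

```text
clock: 20.38
eef_pos: [519.5, 198.8, 255.4]
eef_rot: [-3.142, 0.0, 1.679]
wrist_force: [-0.1, -0.4, -2.3]
finger_gap: 37.7
finger_force: 50.0
```

{"api": "carry_out", "payload": {
  "slide": [
    [0, 0, -0.002],
    [0, 0, -0.002],
    [0, 0, -0.002]
  ],
  "dr": [
    [0, 0, 0],
    [0, 0, 0],
    [0, 0, 0]
  ],
  "gripper": [10, 10, 10]
}}

```text
clock: 20.63
eef_pos: [519.5, 198.9, 255.1]
eef_rot: [3.141, -0.0, 1.679]
wrist_force: [-0.2, -0.8, 0.0]
finger_gap: 37.6
finger_force: 50.0
```

{"api": "carry_out", "payload": {
  "slide": [
    [0, 0, -0.002],
    [0, 0, -0.002],
    [0, 0, -0.002]
  ],
  "dr": [
    [0, 0, 0],
    [0, 0, 0],
    [0, 0, 0]
  ],
  "gripper": [10, 10, 10]
}}

```text
clock: 20.88
eef_pos: [519.5, 198.9, 255.0]
eef_rot: [3.141, -0.0, 1.679]
wrist_force: [-2.5, -1.9, 5.1]
finger_gap: 37.9
finger_force: 50.0
```

The head is resting on the ring (net ≈ 7 N up). I'll relax the grip and release.

{"api": "carry_out", "payload": {
  "slide": [
    [0, 0, 0],
    [0, 0, 0],
    [0, 0, 0],
    [0, 0, 0]
  ],
  "dr": [
    [0, 0, 0],
    [0, 0, 0],
    [0, 0, 0],
    [0, 0, 0]
  ],
  "gripper": [10, 10, 10, 10],
  "newtons": 5
}}

```text
clock: 21.22
eef_pos: [519.5, 198.9, 255.0]
eef_rot: [3.141, -0.0, 1.679]
wrist_force: [-2.7, -0.9, 6.2]
finger_gap: 37.8
finger_force: 5.0
```

{"api": "carry_out", "payload": {
  "slide": [
    [0, 0, 0],
    [0, 0, 0],
    [0, 0, 0],
    [0, 0, 0],
    [0, 0, 0],
    [0, 0, 0],
    [0, 0, 0],
    [0, 0, 0]
  ],
  "dr": [
    [0, 0, 0],
    [0, 0, 0],
    [0, 0, 0],
    [0, 0, 0],
    [0, 0, 0],
    [0, 0, 0],
    [0, 0, 0],
    [0, 0, 0]
  ],
  "gripper": [42, 44, 48, 54, 60, 70, 80, 80]
}}

```text
clock: 21.88
eef_pos: [519.5, 198.9, 254.4]
eef_rot: [3.142, -0.0, 1.679]
wrist_force: [0.3, 0.3, 0.1]
finger_gap: 72.4
finger_force: 0.0
```

```bash
python3 - <<'E'
from h import *
s=read_state();print(s["clock"],s["wrist_force"],s["finger_gap"])
S=camera("scene");cv2.imwrite("pics/s5.png",cv2.resize(S[90:240,250:400,::-1],None,fx=4,fy=4,interpolation=cv2.INTER_NEAREST))
E
```

```text
21.8833 [0.28710173 0.25510957 0.07903996] 72.40094323075854
```

View pics/s5.png

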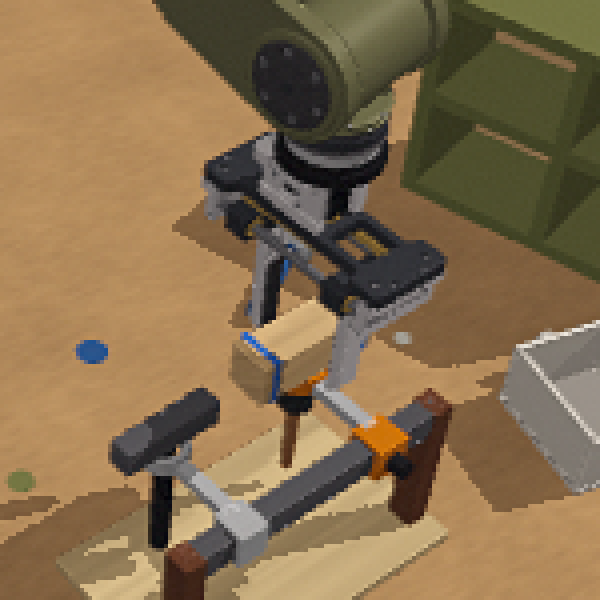

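The mallet hangs in the orange ring (head at 285,350), parallel to the rail, and both fingers are clear of it. I'll retreat straight up.

{"api": "carry_out", "payload": {
  "slide": [
    [0, 0, 0.06],
    [0, 0, 0.15],
    [0, 0, 0.3],
    [0, 0, 0.45],
    [0, 0, 0.6],
    [0, 0, 0.6],
    [0, 0, 0.6]
  ],
  "dr": [
    [0, 0, 0],
    [0, 0, 0],
    [0, 0, 0],
    [0, 0, 0],
    [0, 0, 0],
    [0, 0, 0],
    [0, 0, 0]
  ],
  "gripper": [80, 80, 80, 80, 80, 80, 80]
}}

```text
clock: 22.52
eef_pos: [519.6, 198.9, 406.1]
eef_rot: [3.138, -0.001, 1.679]
wrist_force: [-0.2, -0.1, -0.2]
finger_gap: 75.1
finger_force: 0.0
```

```bash
python3 - <<'E'
from h import *
S=camera("scene")
k=mask(S,(105,120,50),(125,255,255),(295,150,350,205));N,l,st,c=cv2.connectedComponentsWithStats(k)
q=[ray("scene",*c[i],182) for i in range(1,N) if st[i,4]>8];print(q)
cv2.imwrite("pics/s6.png",cv2.resize(S[130:250,250:400,::-1],None,fx=5,fy=5,interpolation=cv2.INTER_NEAREST))
E
```

```text
[array([461.98163173, 208.32203553, 182.        ]), array([521.78090178, 245.00278762, 182.        ]), array([530.16709488, 155.88389051, 182.        ])]
```

View pics/s6.png

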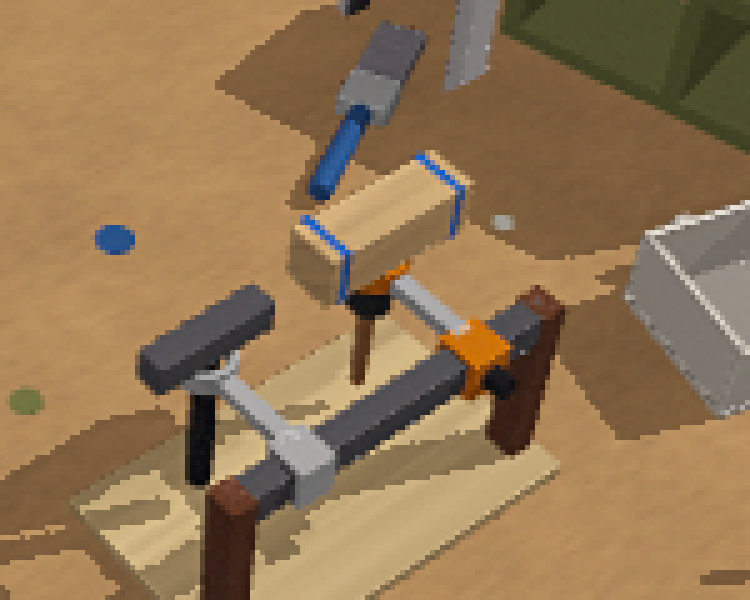

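The mallet hangs upright in the ring with its head at (380,230), yaw ≈ 5.4° against the rail's 6.1°. The hammer hasn't moved.

```bash
python3 -c "
from cell import *
print(sign_off())"
```

```text
the job is handed in; nothing more can be done
None
```

The wooden mallet hangs upright in the orange ring, head within about 1° of parallel to the rail, at most about 9 N while feeling and seating it, job handed in at about 23 s; the hammer is unmoved, but the three yellow decoy mallets, which stood unsupported, toppled during the run without my seeing the arm touch them.

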